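# Put the dropper bottles back in their own dishes

## Task

The three dropper bottles (the ones with rubber teats) are mixed up: put each back, standing upright and flat on the floor of its own dish. The large amber bottle with the red teat belongs in the yellow dish, the very dark bottle with the red teat in the blue dish, and the small tan bottle with the black teat in the white dish; a dish holds only one bottle, so empty a dish before you fill it. Do not tip a bottle over on the way, and leave the beaker, the weighing bottle and the roll of tape behind the dishes where they are.

Things in the scene. Friction and masses are not known exactly. Their poses are not given: they have to be found in the camera images.
- amber_bottle_mid (a point): centre (on the axis, 76.5 mm above the underside) of a loose round dropper bottle, about 110 g: amber-brown glass, red rubber teat; the largest: body 56 mm across and 94 mm high, 153 mm tall in all. z points up it. The upright teat, round, up to 18 mm across, firm and fixed to the bottle, takes the top 49 mm; its middle, a good grip from above, is 53 mm above this point.
- tan_bottle_mid (a point): centre (on the axis, 66.5 mm above the underside) of a loose round dropper bottle, about 110 g: light tan-brown glass, black rubber teat (the only black one); the smallest: body 45 mm across and 74 mm high, 133 mm tall in all. z points up it. The upright teat, round, up to 18 mm across, firm and fixed to the bottle, takes the top 49 mm; its middle, a good grip from above, is 43 mm above this point.
- dark_bottle_mid (a point): centre (on the axis, 69.5 mm above the underside) of a loose round dropper bottle, about 110 g: very dark, almost black-brown glass, red rubber teat; middle size: body 49 mm across and 80 mm high, 139 mm tall in all. z points up it. The upright teat, round, up to 18 mm across, firm and fixed to the bottle, takes the top 49 mm; its middle, a good grip from above, is 46 mm above this point.
- dish_white_floor (a point): middle of the inner floor (upper face, 4 mm above the worktop) of the round white bottle dish, which does not move. Inner floor 74 mm across, 89 mm over the rim, rim 8 mm above the inner floor. z points up.
- dish_yellow_floor (a point): middle of the inner floor (upper face, 4 mm above the worktop) of the round yellow bottle dish, which does not move. Inner floor 74 mm across, 89 mm over the rim, rim 8 mm above the inner floor. z points up.
- dish_blue_floor (a point): middle of the inner floor (upper face, 4 mm above the worktop) of the round blue bottle dish, which does not move. Inner floor 74 mm across, 89 mm over the rim, rim 8 mm above the inner floor. z points up.
- yellow_beaker_mid (a point): bystander: centre (36 mm up) of a small loose glass beaker with yellow contents, 66 mm across, 72 mm high
- weigh_bottle_mid (a point): bystander: centre (32.5 mm up) of a small loose clear glass weighing bottle with a knobbed glass lid, 39 mm across, 65 mm high
- tape_roll_mid (a point): bystander: centre (9.5 mm up) of a loose cream-coloured roll of tape lying flat behind the dishes, 62 mm across, 19 mm high
Not all that is in view belongs to the job. Leave any pink, purple or turquoise look-alike of the part that bears dark_bottle_mid alone.

How it is judged:
By the outcome, as a careful person would: the job done as asked, in the order asked, and still so for the second after the job is handed in, with the robot touching nothing.
It also fails if it takes over 96 s, if anything falls off the work surface, if the arm or the gripper's body presses on something with over 40 N, if the wrist force passes 120 N, or if a joint passes its speed limit or range.

## Robot

A 6-joint arm with a two-finger parallel gripper is mounted at the origin on a cart in front of the work surface, level with it; the furniture and walls round the work are solid. World frame = base frame: x ahead of the robot, y to its left, z up, the work surface at z = 0. Lengths are in m, angles in rad, forces in N, time in s.
With the tool pointing down it reaches from about 0.35 to 0.975 m from the base axis. Payload 4.9 kg.
Tool frame: the origin (TCP) lies on the centre line of the jaws, within the pads' length; the fingertips stand 14 mm ahead of it and the grasp point (between the pads) lies 5 mm behind it; x points along the fingers, z is the direction in which the jaws open and shut, and the axes are right-handed (so a half turn about x gives the same grasp; the last joint's range is limited). The gripper opens to 85 mm and grips with 20 to 120 N. Pads are 22 mm wide; open, the fingers measure 114 mm over their backs; the gripper's body (76 mm by 85 mm) begins 54 mm behind the grasp point. The pads swing forward as they close: fully open they stand 13 mm farther back than shut.
Start: joints at [1.009, 0.053, 1.613, -0, 1.476, -0.119], TCP at [0.268, 0.565, 0.245] pointing down, gripper open.
Joint ranges: [-3.01, 3.01], [-1.01, 2.22], [0.06, 2.58], [-1.02, 4.17], [0.09, 2.62], [-3.14, 3.14]. Speed limits (rad/s): [2.57, 2.57, 3.14, 3.14, 3.14, 3.14].

## Interface

Orientations are given as a rotation vector (axis times angle).
In Python, from station import ctrl gives the robot as it stands.
- The arm moves only by the tool move_arm, never from a script. Its argument "increments" is a list that holds one entry, the list of rows, each a list of 4 numbers: the shift along the tool's x, y, z in units of 25 cm (1.0 is 25 cm), then the turn about the tool's x in units of 90 degrees (1.0 is 90 degrees). A call has 1 to 20 rows; each row shifts and turns the commanded pose from where the row before left it, along the tool's axes as they then stand; what a row does not reach is not made up. A row lasts 1/12 s, in which the tool goes at most 41.7 mm and 7.16 degrees, less where a joint would pass 70% of its speed; a pose out of reach is approached as far as the arm can. A call with a number of a shift or a turn outside -1 to 1 is refused whole. A call with a gripper value outside its range is refused whole. "gripper" is the closure, from 0 (fully open) to 1 (shut), set as the call begins (left out, the last holds). The fingers move at their own pace and stop on an object; "squeeze" is the grip in N (left out, the last holds). Time passes only in rows, so rows that do not move let the fingers close. It gives the time, the measured TCP pose, the force and the opening at its end, in the units of the state.
- ctrl.get_obs(): the state, without advancing time (a new reading comes with each control period).
- ctrl.get_image(name): name is "scene" or "side" or "wrist"; returns a dict with "pixels" (400x640x3 uint8, red, green, blue), "depth" (400x640 float32, m along the optical axis (not along the pixel's ray), 0 where there is no reading), "K" (3x3 intrinsics, pixels), "extrinsics" (4x4, takes a point from camera to world coordinates); the wrist camera has in their place "tool_from_camera" (4x4, takes a point from camera to tool coordinates, whose origin is the TCP and whose axes are the tool frame's). Camera axes: x right, y up, looking along -z (the intrinsics and any distortion apply to the point x, -y, -z); pixel columns grow to the right and rows downward; lengths in m; the calibration is good to about 2 mm. A picture is of the moment at which its call begins: read the wrist's pose just before it.
- ctrl.finish_job(): hands the job in, once; it reports no verdict.
Trained networks look in the newest picture that a camera, given by its name, has taken for a name from the list of things; names that differ only in an ending like _2 or _b are one class to them, and where a whole thing is asked for, a point or a joint stands for the part that bears it (a point fixed in the world has none). Each returns a list of dicts, best first, with "score" (0 to 1); they miss things now and then, are a little off and sometimes report something else, mostly with a low value. They report only what shows in the picture. A call takes as long as a camera call. They do not tell look-alikes from the thing itself.
- ctrl.trace(camera, target): "region" (400x640 bool, what is visible of it) and "pixel" ([row, column] in pixels, amid what is visible of it).
The state is a dict: "t": time; "q": joint angles; "dq": joint speeds; "effort": joint torques, N m; "tool_pos": TCP position; "tool_rot": TCP orientation; "contact_force": force on the tool from outside, world axes, zero at the start; "wrist_torque": the same for the moment, N m; "opening": finger opening in m.
Only numpy, scipy, OpenCV 4.12 (cv2) and the standard library are available. Lean on these libraries where they do the work, as an engineer would, in place of code of your own. Each camera call takes 0.05 s, during which the arm holds its last target. There are 200 camera calls.

## Working session

There is one attempt and no reset: what is moved stays moved. The work goes in short steps, Python scripts to look and compute and a tool call to move; the robot and the scene stay as the last step left them, time stands still between calls to the robot, and variables do not carry over. Pictures are saved under pics/ and viewed, about 12 in all and at most 16, crops included, and the job is handed in when it is done.

Besides the shell and the picture viewer there is one more tool, called after "Call:" in YAML: its name, and indented under it one key for each argument. move_arm: Moves the arm, as the interface text tells. Shifts and turns lie within -1 to 1; 1 stands for 25 cm of shift or 90 degrees of turn. Its arguments: {"type":"object","properties":{"increments":{"type":"array","items":{"type":"array","items":{"type":"array","items":{"type":"number","minimum":-1,"maximum":1}}}},"gripper":{"type":"number"},"squeeze":{"type":"number"}},"required":["increments"]}

```bash
mkdir -p pics; ls; cat > h.py <<'E'
import numpy as np, cv2
from scipy.spatial.transform import Rotation as R
from station import ctrl
def cam(name):
    o=ctrl.get_obs(); im=ctrl.get_image(name)
    if 'extrinsics' in im: T=np.array(im['extrinsics'])
    else:
        W=np.eye(4); W[:3,:3]=R.from_rotvec(o['tool_rot']).as_matrix(); W[:3,3]=o['tool_pos']; T=W@np.array(im['tool_from_camera'])
    return im,T
def cloud(im,T):
    d=im['depth']; K=np.array(im['K']); v,u=np.mgrid[:400,:640]
    P=np.stack([(u-K[0,2])/K[0,0]*d,-(v-K[1,2])/K[1,1]*d,-d],-1)
    return P@T[:3,:3].T+T[:3,3]
def save(im,name): cv2.imwrite('pics/'+name,cv2.cvtColor(im['pixels'],cv2.COLOR_RGB2BGR))
E
python3 - <<'E'
from h import *
o=ctrl.get_obs(); print(o)
N=['amber_bottle_mid','tan_bottle_mid','dark_bottle_mid','dish_white_floor','dish_yellow_floor','dish_blue_floor','yellow_beaker_mid','weigh_bottle_mid','tape_roll_mid']
for c in ['scene','side']:
    im,T=cam(c); save(im,c+'0.png'); P=cloud(im,T); print(c,T[:3,3],im.keys())
    for n in N:
        for r in ctrl.trace(c,n)[:4]:
            p=P[r['region']&(im['depth']>0)]
            if len(p): print(n,round(r['score'],2),np.round(r['pixel']),len(p),np.median(p,0).round(3),np.percentile(p,2,0).round(3),np.percentile(p,98,0).round(3))
E
```

```text
pics
{'t': 0.0, 'q': array([ 1.00896728e+00,  5.33960651e-02,  1.61430892e+00, -7.97227608e-07,
        1.47599551e+00, -1.19004726e-01]), 'dq': array([-1.70194292e-04, -7.88316984e-04,  6.47057349e-04, -3.04524952e-06,
        1.73193236e-06,  1.26310450e-03]), 'effort': array([-1.34609845e-04, -3.93706441e+01, -3.70163512e+01, -1.95957437e-04,
        7.59706367e-03,  5.73591990e-06]), 'tool_pos': array([0.26748913, 0.56420373, 0.24402977]), 'tool_rot': array([-0.87812424,  1.38868593,  0.8766339 ]), 'contact_force': array([-0.44013983,  0.41654328,  0.3640256 ]), 'wrist_torque': array([ 0.00727414,  0.02786644, -0.00255718]), 'opening': 0.08543801168306847}
scene [-0.07601241 -0.28508106  0.91846854] dict_keys(['pixels', 'depth', 'K', 'extrinsics'])
amber_bottle_mid 0.95 [216. 239.] 522 [0.451 0.23  0.063] [0.432 0.212 0.008] [0.475 0.254 0.149]
tan_bottle_mid 0.6 [299. 417.] 492 [ 0.426 -0.304  0.055] [ 0.412 -0.324  0.003] [ 0.481 -0.283  0.136]
dark_bottle_mid 0.98 [275. 309.] 480 [ 0.373 -0.035  0.056] [ 0.357 -0.053  0.008] [ 0.395 -0.011  0.138]
dark_bottle_mid 0.86 [171. 36
[... 1725 characters left out ...]
loor 0.45 [181. 296.] 45 [ 0.621 -0.216  0.02 ] [ 0.604 -0.225  0.013] [ 0.637 -0.197  0.022]
dish_yellow_floor 0.67 [214. 350.] 162 [ 0.46  -0.016  0.007] [ 0.44  -0.071  0.001] [0.498 0.008 0.015]
dish_blue_floor 0.54 [174. 360.] 112 [ 0.417 -0.299  0.008] [ 0.392 -0.343  0.003] [ 0.473 -0.263  0.015]
yellow_beaker_mid 0.74 [230. 359.] 360 [0.446 0.136 0.059] [0.418 0.097 0.01 ] [0.47  0.152 0.074]
weigh_bottle_mid 0.65 [300. 354.] 490 [0.492 0.371 0.04 ] [0.474 0.347 0.003] [0.508 0.379 0.065]
tape_roll_mid 0.49 [182. 296.] 35 [ 0.621 -0.216  0.02 ] [ 0.607 -0.225  0.013] [ 0.634 -0.197  0.023]
tape_roll_mid 0.45 [260. 362.] 1053 [0.461 0.253 0.059] [0.433 0.145 0.004] [0.486 0.268 0.149]
```

```bash
python3 - <<'E'
import cv2
for c,(r,q,w,h) in {'scene':(140,190,280,210),'side':(140,200,280,200)}.items():
    a=cv2.imread(f'pics/{c}0.png')[r:r+h,q:q+w]; cv2.imwrite(f'pics/{c}0z.png',cv2.resize(a,None,fx=2.8,fy=2.8,interpolation=cv2.INTER_CUBIC))
E
```

```text
(no output)
```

View pics/scene0z.png

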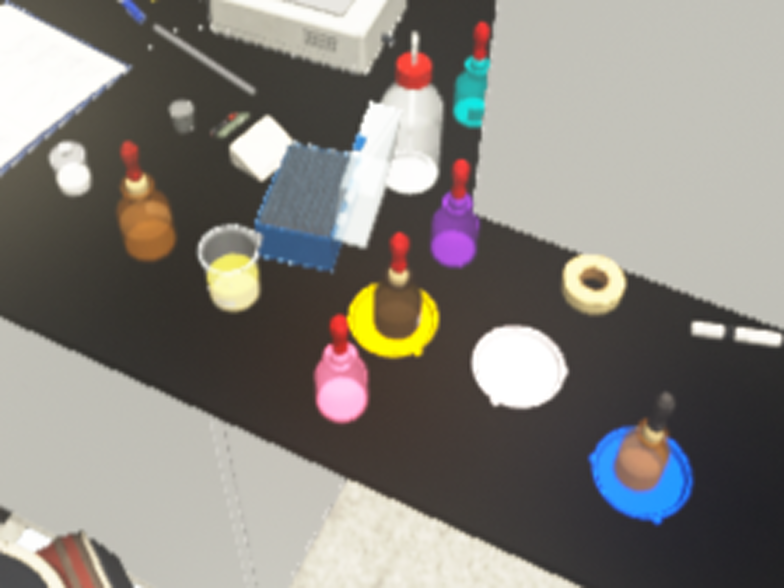

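View pics/side0z.png

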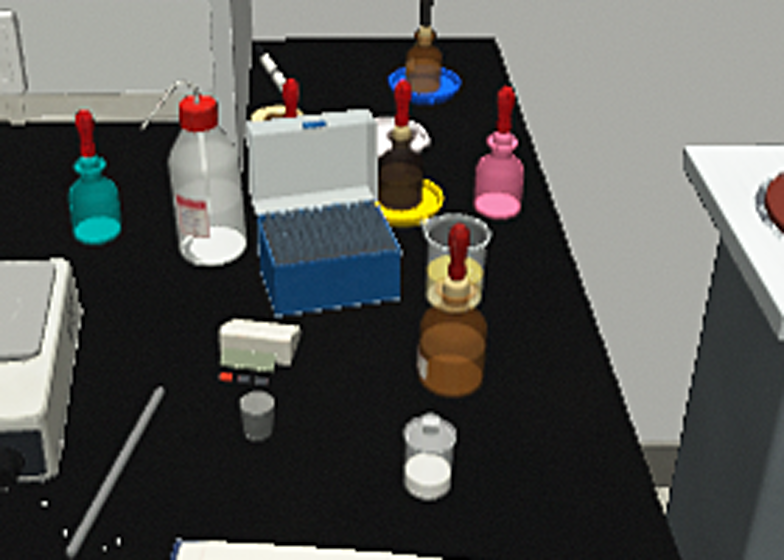

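View pics/scene0.png

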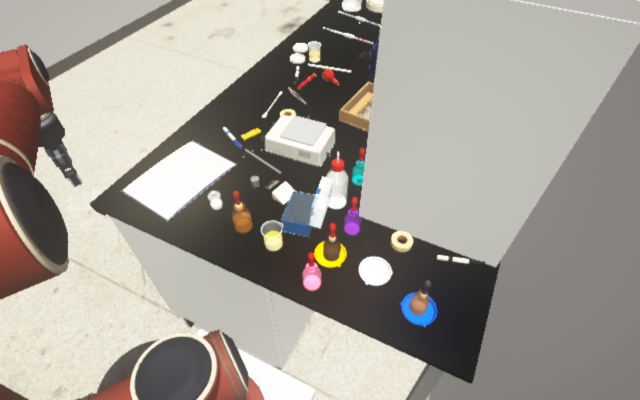

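```bash
python3 - <<'E'
from h import *
from scipy.optimize import least_squares
o=ctrl.get_obs(); print(R.from_rotvec(o['tool_rot']).as_matrix().round(3))
C={}
for c in ['scene','side']:
    im,T=cam(c); C[c]=(im,T,cloud(im,T))
def circ(p,r):
    s=least_squares(lambda q:np.hypot(p[:,0]-q[0],p[:,1]-q[1])-r,p[:,:2].mean(0),loss='soft_l1',f_scale=.003); return s.x.round(4),np.sqrt(np.mean(s.fun**2)).round(4)
for n,g,h in [('amber',(.457,.242),.153),('tan',(.435,-.3),.137),('dark',(.482,-.035),.143)]:
    for c,(im,T,P) in C.items():
        near=(np.hypot(P[...,0]-g[0],P[...,1]-g[1])<.035)&(im['depth']>0)
        p=P[near&(P[...,2]>h-.047)&(P[...,2]<h+.01)]; 
        if len(p)>5: print(n,c,len(p),p[:,2].max().round(3),p.mean(0).round(4),circ(p,.0075), (p[:,:2].min(0).round(3),p[:,:2].max(0).round(3)))
D={}
for c,(im,T,P) in C.items():
    hsv=cv2.cvtColor(im['pixels'],cv2.COLOR_RGB2HSV); H,S,V=[hsv[...,i].astype(int) for i in range(3)]
    for n,g,m in [('white',(.46,-.175),(S<60)&(V>120)),('yellow',(.47,-.035),(abs(H-29)<5)&(S>120)),('blue',(.43,-.31),(abs(H-107)<10)&(S>120))]:
        near=m&(np.hypot(P[...,0]-g[0],P[...,1]-g[1])<.07)&(im['depth']>0)&(P[...,2]<.022)&(P[...,2]>-.005)
        p=P[near]; print(n,c,len(p),p.min(0).round(3),p.max(0).round(3))
        mm=near.astype(np.uint8); pts=p[:,:2].astype(np.float32)
        if len(p)>5: print('   mincircle',cv2.minEnclosingCircle(pts))
E
```

```text
[[ 0.    -0.904  0.428]
 [ 0.     0.428  0.904]
 [-1.    -0.     0.   ]]
amber scene 74 0.154 [0.457  0.2368 0.1339] (array([0.4606, 0.2408]), np.float64(0.0018)) (array([0.452, 0.232]), array([0.465, 0.247]))
amber side 131 0.153 [0.4602 0.2438 0.1326] (array([0.4595, 0.2384]), np.float64(0.0018)) (array([0.452, 0.235]), array([0.468, 0.25 ]))
tan scene 93 0.138 [ 0.4301 -0.3034  0.1194] (array([ 0.435 , -0.3034]), np.float64(0.002)) (array([ 0.424, -0.311]), array([ 0.439, -0.295]))
tan side 61 0.139 [ 0.4344 -0.2985  0.1173] (array([ 0.433 , -0.3034]), np.float64(0.0024)) (array([ 0.427, -0.305]), array([ 0.441, -0.29 ]))
dark scene 77 0.146 [ 0.4787 -0.0404  0.1252] (array([ 0.4834, -0.0386]), np.float64(0.0019)) (array([ 0.473, -0.047]), array([ 0.486, -0.031]))
dark side 83 0.146 [ 0.4826 -0.0345  0.1225] (array([ 0.4819, -0.0402]), np.float64(0.002)) (array([ 0.475, -0.042]), array([ 0.49 , -0.029]))
white scene 793 [ 0.44  -0.213 -0.003] [ 0.53  -0.12   0.016]
   mincircle ((0.48795488476753235, -0.1675136685371399), 0.048718441277742386)
yellow scene 364 [ 0.438 -0.078 -0.002] [0.526 0.011 0.016]
   mincircle ((0.484128475189209, -0.033513762056827545), 0.049517590552568436)
blue scene 636 [ 0.388 -0.355 -0.005] [ 0.483 -0.26   0.022]
   mincircle ((0.43644979596138, -0.3092981278896332), 0.049972400069236755)
white side 101 [ 0.437 -0.214  0.001] [ 0.498 -0.127  0.016]
   mincircle ((0.48131078481674194, -0.16966389119625092), 0.04613488167524338)
yellow side 160 [ 0.423 -0.082 -0.001] [0.506 0.03  0.015]
   mincircle ((0.4671580195426941, -0.025859558954834938), 0.05995330959558487)
blue side 154 [ 0.383 -0.364 -0.001] [ 0.476 -0.26   0.018]
   mincircle ((0.42877915501594543, -0.3142545521259308), 0.05854540318250656)
```

Call:
move_arm:
  increments:
    - [[0, -0.09, -0.072, 0], [0, -0.09, -0.072, 0], [0, -0.09, -0.072, 0], [0, -0.09, -0.072, 0], [0, -0.09, -0.072, 0], [0, -0.09, -0.072, 0], [0, -0.09, -0.072, 0], [0, -0.09, -0.072, 0], [0, -0.09, -0.072, 0], [0, -0.09, -0.072, 0], [0, -0.09, -0.072, 0], [0, -0.09, -0.072, 0], [0, -0.09, -0.072, 0], [0, -0.09, -0.072, 0], [0, -0.09, -0.072, 0], [0, -0.09, -0.072, 0]]
  gripper: 0.45
  squeeze: 40

```text
t: 2.43
tool_pos: [0.4701, 0.1489, 0.2456]
tool_rot: [-0.877, 1.386, 0.877]
contact_force: [0.6, 0.1, -0.5]
opening: 0.047
```

Call:
move_arm:
  increments:
    - [[0, -0.04, -0.106, 0], [0, -0.04, -0.106, 0], [0, -0.04, -0.106, 0], [0, -0.04, -0.106, 0], [0, -0.04, -0.106, 0], [0, -0.04, -0.106, 0], [0, -0.04, -0.106, 0], [0, -0.04, -0.106, 0], [0, -0.04, -0.106, 0], [0, -0.04, -0.106, 0], [0, -0.04, -0.106, 0], [0, -0.04, -0.106, 0], [0, -0.04, -0.106, 0], [0, -0.04, -0.106, 0], [0, 0, 0, 0], [0, 0, 0, 0]]

```text
t: 3.77
tool_pos: [0.4369, -0.2459, 0.2452]
tool_rot: [-0.875, 1.387, 0.876]
contact_force: [-1.0, 0.1, 0.4]
opening: 0.0471
```

```bash
cat >> h.py <<'E'
def units(p):
    o=ctrl.get_obs(); M=R.from_rotvec(o['tool_rot']).as_matrix()
    return (M.T@(np.array(p)-o['tool_pos'])/.25).round(3)
from scipy.optimize import least_squares
def circ(p,r):
    s=least_squares(lambda q:np.hypot(p[:,0]-q[0],p[:,1]-q[1])-r,p[:,:2].mean(0),loss='soft_l1',f_scale=.003); return s.x.round(4),np.sqrt(np.mean(s.fun**2)).round(4)
E
python3 - <<'E'
from h import *
im,T=cam('wrist'); save(im,'w1.png'); P=cloud(im,T); print(T[:3,3],T[:3,2])
for n in ['tan_bottle_mid','dish_blue_floor','dish_white_floor','tape_roll_mid']:
    for r in ctrl.trace('wrist',n)[:2]:
        p=P[r['region']&(im['depth']>0)]
        print(n,round(r['score'],2),np.round(r['pixel']),len(p),np.percentile(p,1,0).round(3),np.percentile(p,99,0).round(3))
        if 'tan' in n: q=p[p[:,2]>.09]; print(len(q),circ(q,.0075))
E
```

```text
[ 0.36609963 -0.21208979  0.37377363] [-0.27765056  0.13118534  0.95168302]
tan_bottle_mid 0.7 [205. 266.] 2025 [ 0.412 -0.32   0.01 ] [ 0.452 -0.282  0.137]
552 (array([ 0.4345, -0.3046]), np.float64(0.0021))
dish_blue_floor 0.86 [176. 266.] 2534 [ 0.39  -0.351 -0.   ] [ 0.475 -0.265  0.032]
dish_white_floor 0.79 [182. 393.] 4259 [ 0.444 -0.209  0.003] [ 0.527 -0.128  0.013]
tape_roll_mid 0.66 [271. 414.] 971 [ 0.581 -0.211  0.001] [ 0.638 -0.172  0.021]
```

View pics/w1.png

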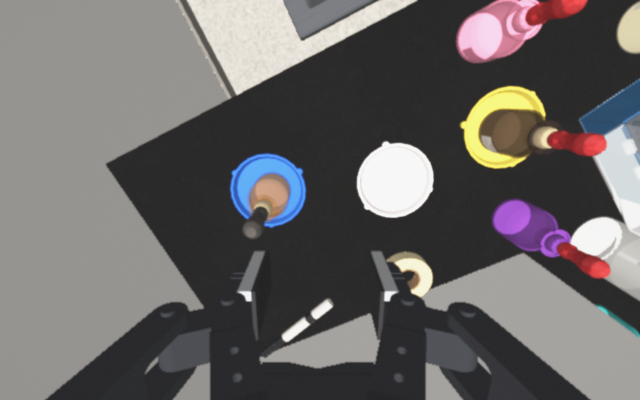

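```bash
python3 -c "
from h import *
print(units([.4345,-.304,.245]))"
```

```text
[ 0.001 -0.092 -0.222]
```

Call:
move_arm:
  increments:
    - [[0, -0.046, -0.111, 0], [0, -0.046, -0.111, 0], [0, 0, 0, 0], [0, 0, 0, 0], [0, 0, 0, 0]]

```text
t: 4.43
tool_pos: [0.4344, -0.3041, 0.2452]
tool_rot: [-0.877, 1.386, 0.878]
contact_force: [0.1, -0.2, -0.5]
opening: 0.0469
```

Call:
move_arm:
  increments:
    - [[0.08, 0, 0, 0], [0.08, 0, 0, 0], [0.08, 0, 0, 0], [0.08, 0, 0, 0], [0.08, 0, 0, 0], [0.07, 0, 0, 0], [0.06, 0, 0, 0], [0, 0, 0, 0], [0, 0, 0, 0]]

```text
t: 5.18
tool_pos: [0.434, -0.3035, 0.1122]
tool_rot: [-0.877, 1.387, 0.88]
contact_force: [0.5, 0.1, -0.2]
opening: 0.0471
```

Call:
move_arm:
  increments:
    - [[0, 0, 0, 0], [0, 0, 0, 0], [0, 0, 0, 0], [0, 0, 0, 0], [0, 0, 0, 0], [0, 0, 0, 0], [0, 0, 0, 0], [0, 0, 0, 0]]
  gripper: 1
  squeeze: 50

```text
t: 5.85
tool_pos: [0.4352, -0.3057, 0.1147]
tool_rot: [-0.879, 1.386, 0.875]
contact_force: [0.4, 0.5, 6.0]
opening: 0.0151
```

Call:
move_arm:
  increments:
    - [[-0.04, 0, 0, 0], [-0.06, 0, 0, 0], [-0.06, 0, 0, 0], [-0.06, 0, 0, 0], [-0.06, 0, 0, 0], [0, 0, 0, 0], [0, 0, 0, 0]]

```text
t: 6.43
tool_pos: [0.4345, -0.3053, 0.1837]
tool_rot: [-0.879, 1.386, 0.876]
contact_force: [-0.0, 0.9, -0.4]
opening: 0.0154
```

```bash
python3 -c "
from h import *
print(ctrl.get_obs()['opening'],units([.4855,-.1685,.184]))
im,T=cam('side'); save(im,'s1.png'); cv2.imwrite('pics/s1z.png',cv2.resize(cv2.imread('pics/s1.png')[100:220,270:430],None,fx=4,fy=4))"
```

```text
0.01542592940761304 [-0.002  0.05   0.582]
```

View pics/s1z.png

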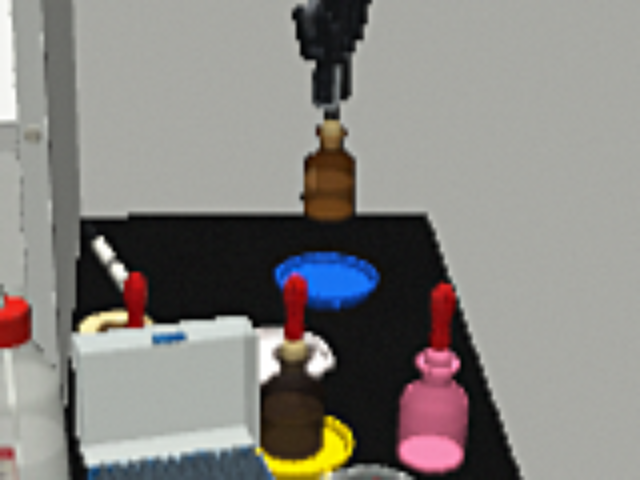

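Call:
move_arm:
  increments:
    - [[0, 0.007, 0.043, 0], [0, 0.007, 0.083, 0], [0, 0.007, 0.083, 0], [0, 0.007, 0.083, 0], [0, 0.007, 0.083, 0], [0, 0.007, 0.083, 0], [0, 0.007, 0.083, 0], [0, 0, 0.04, 0], [0, 0, 0, 0], [0, 0, 0, 0], [0, 0, 0, 0]]

```text
t: 7.4
tool_pos: [0.485, -0.1689, 0.1823]
tool_rot: [-0.877, 1.388, 0.877]
contact_force: [-0.3, -0.3, -1.4]
opening: 0.0154
```

```bash
python3 - <<'E'
from h import *
print(units([.4855,-.1685,.184]))
im,T=cam('scene'); P=cloud(im,T)
for n in ['tan_bottle_mid']:
    for r in ctrl.trace('scene',n)[:1]:
        p=P[r['region']&(im['depth']>0)]; print(np.percentile(p,2,0),np.percentile(p,98,0),[circ(p[(p[:,2]>a)&(p[:,2]<a+.03)],.0225) for a in (.08,.1)])
im,T=cam('wrist'); P=cloud(im,T)
hsv=cv2.cvtColor(im['pixels'],cv2.COLOR_RGB2HSV); H,S,V=[hsv[...,i].astype(int) for i in range(3)]
for n,m in [('white',(S<60)&(V>120)&(np.hypot(P[...,0]-.485,P[...,1]+.168)<.06)),('yellow',(abs(H-29)<5)&(S>120)),('blue',(abs(H-107)<10)&(S>120)&(P[...,1]<-.2))]:
    p=P[m&(im['depth']>0)&(abs(P[...,2]-.008)<.012)]; print(n,len(p))
    if len(p)>20: print(np.percentile(p,1,0).round(3),np.percentile(p,99,0).round(3),cv2.minEnclosingCircle(p[:,:2].astype(np.float32)))
E
```

```text
[-0.007 -0.001  0.002]
[ 0.46120159 -0.18811293  0.00075036] [ 0.57028742 -0.14549016  0.19972735] [(array([ 0.4842, -0.1666]), np.float64(0.0007)), (array([ 0.4875, -0.1661]), np.float64(0.0044))]
white 3924
[ 0.442 -0.212 -0.001] [ 0.522 -0.126  0.013] ((0.48738089203834534, -0.16839805245399475), 0.04881253466010094)
yellow 3569
[ 0.439 -0.078 -0.   ] [0.525 0.006 0.013] ((0.4809028208255768, -0.03459445387125015), 0.04811754822731018)
blue 6384
[ 0.39  -0.354 -0.001] [ 0.475 -0.265  0.013] ((0.43270641565322876, -0.31164470314979553), 0.05105864629149437)
```

Call:
move_arm:
  increments:
    - [[0.06, 0, 0, 0], [0.06, 0, 0, 0], [0.06, 0, 0, 0], [0.04, 0, 0, 0], [0.02, 0, 0, 0], [0.016, 0, 0, 0], [0.008, 0, 0, 0], [0.008, 0, 0, 0], [0, 0, 0, 0], [0, 0, 0, 0]]

```text
t: 8.38
tool_pos: [0.4857, -0.1687, 0.1154]
tool_rot: [-0.878, 1.386, 0.876]
contact_force: [-0.3, -1.1, -0.4]
opening: 0.0156
```

Call:
move_arm:
  increments:
    - [[0.004, 0, 0, 0], [0.004, 0, 0, 0], [0, 0, 0, 0]]

```text
t: 8.63
tool_pos: [0.4865, -0.169, 0.1147]
tool_rot: [-0.879, 1.385, 0.875]
contact_force: [-0.8, 1.5, 4.4]
opening: 0.0154
```

Call:
move_arm:
  increments:
    - [[0, 0, 0, 0], [0, 0, 0, 0], [0, 0, 0, 0], [0, 0, 0, 0], [0, 0, 0, 0], [0, 0, 0, 0], [0, 0, 0, 0]]
  gripper: 0.45

```text
t: 9.22
tool_pos: [0.4853, -0.1684, 0.1127]
tool_rot: [-0.877, 1.387, 0.877]
contact_force: [-0.1, -1.2, 0.2]
opening: 0.0468
```

Call:
move_arm:
  increments:
    - [[-0.05, 0, 0, 0], [-0.08, 0, 0, 0], [-0.08, 0, 0, 0], [-0.08, 0, 0, 0], [-0.08, 0, 0, 0], [-0.08, 0, 0, 0], [-0.07, 0, 0, 0], [0, 0, 0, 0], [0, 0, 0, 0]]

```text
t: 9.97
tool_pos: [0.486, -0.1688, 0.2446]
tool_rot: [-0.879, 1.385, 0.875]
contact_force: [0.6, -0.9, -0.4]
opening: 0.047
```

```bash
python3 - <<'E'
from h import *
print(ctrl.get_obs()['opening'],units([.482,-.0394,.245]))
im,T=cam('wrist'); save(im,'w2.png'); P=cloud(im,T); ok=im['depth']>0
for n,g in [('tan',(.485,-.168)),('dark',(.4825,-.0394))]:
    p=P[ok&(np.hypot(P[...,0]-g[0],P[...,1]-g[1])<.03)]
    q=p[(p[:,2]>.1)&(p[:,2]<.16)]; b=p[(p[:,2]>.02)&(p[:,2]<.06)]
    print(n,q[:,2].max(),circ(q,.0075),circ(b,.0225 if n=='tan' else .0245))
E
```

```text
0.04696402190349946 [-0.003  0.236  0.461]
tan 0.13783260326041083 (array([ 0.486 , -0.1679]), np.float64(0.0025)) (array([ 0.4896, -0.1695]), np.float64(0.0038))
dark 0.14378444084354194 (array([ 0.4833, -0.0392]), np.float64(0.0022)) (array([ 0.4845, -0.0381]), np.float64(0.0028))
```

View pics/w2.png

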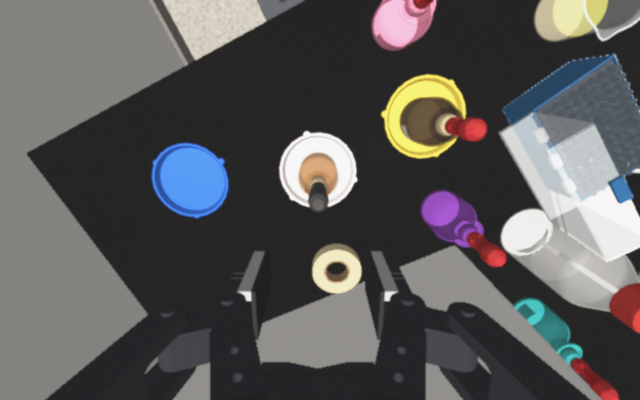

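```bash
python3 - <<'E'
from h import *
for c in ['scene','wrist']:
    im,T=cam(c); P=cloud(im,T); 
    d=np.hypot(P[...,0]-.483,P[...,1]+.039)
    m=(im['depth']>0)&(P[...,2]>.07)&(P[...,2]<.2)&(d>.02)&(d<.16)&(P[...,1]>-.14)
    a=np.degrees(np.arctan2(P[...,1]+.039,P[...,0]-.483))//30*30
    for k in np.unique(a[m]): q=P[m&(a==k)]; dd=d[m&(a==k)]; print(c,k,len(q),q[dd.argmin()].round(3),dd.min().round(3),q[:,2].max().round(3))
E
```

```text
scene -180.0 11 [ 0.391 -0.039  0.081] 0.092 0.081
scene -30.0 136 [ 0.578 -0.056  0.084] 0.097 0.141
scene 0.0 49 [ 0.597 -0.039  0.081] 0.114 0.138
scene 30.0 423 [0.517 0.007 0.132] 0.057 0.144
scene 60.0 139 [0.516 0.021 0.114] 0.069 0.141
scene 90.0 26 [0.449 0.098 0.072] 0.141 0.076
scene 150.0 149 [ 0.397 -0.03   0.08 ] 0.087 0.14
wrist -180.0 212 [ 0.394 -0.039  0.079] 0.089 0.084
wrist -30.0 1294 [ 0.578 -0.052  0.079] 0.096 0.14
wrist 0.0 1480 [ 0.59  -0.039  0.079] 0.107 0.138
wrist 30.0 8055 [0.52  0.004 0.136] 0.057 0.144
wrist 60.0 1374 [0.517 0.02  0.109] 0.068 0.14
wrist 90.0 276 [0.449 0.096 0.073] 0.139 0.074
wrist 150.0 655 [ 0.397 -0.032  0.076] 0.086 0.126
```

Call:
move_arm:
  increments:
    - [[0, 0.04, 0.077, 0], [0, 0.04, 0.077, 0], [0, 0.04, 0.077, 0], [0, 0.04, 0.077, 0], [0, 0.04, 0.077, 0], [0, 0.036, 0.077, 0], [0, 0, 0, 0], [0, 0, 0, 0], [0, 0, 0, 0]]

```text
t: 10.87
tool_pos: [0.4811, -0.0391, 0.2417]
tool_rot: [-0.877, 1.388, 0.878]
contact_force: [0.1, -0.3, -0.1]
opening: 0.0465
```

Call:
move_arm:
  increments:
    - [[0, 0, 0, -0.07], [0, 0, 0, -0.07], [0, 0, 0, -0.07], [0, 0, 0, -0.07], [0, 0, 0, -0.07], [0, 0, 0, -0.07], [0, 0, 0, -0.07], [0, 0, 0, 0], [0, 0, 0, 0]]
  gripper: 0.55

```text
t: 11.62
tool_pos: [0.4814, -0.0397, 0.2424]
tool_rot: [-1.442, 1.039, 1.444]
contact_force: [-0.2, 0.2, 0.5]
opening: 0.0388
```

```bash
python3 -c "
from h import *
o=ctrl.get_obs();print(R.from_rotvec(o['tool_rot']).as_matrix().round(2),o['q'],o['opening'],units([.4828,-.0393,.118]))"
```

```text
[[-0.   -0.95 -0.32]
 [-0.   -0.32  0.95]
 [-1.    0.    0.  ]] [-2.36288215e-01 -2.95564862e-01  1.93619328e+00 -1.92368109e-04
  1.50170135e+00 -2.12982261e+00] 0.03875095775509071 [ 0.498 -0.006 -0.001]
```

Call:
move_arm:
  increments:
    - [[0.08, -0.006, 0, 0], [0.08, 0, 0, 0], [0.08, 0, 0, 0], [0.08, 0, 0, 0], [0.08, 0, 0, 0], [0.06, 0, 0, 0], [0.038, 0, 0, 0], [0, 0, 0, 0], [0, 0, 0, 0]]

```text
t: 12.37
tool_pos: [0.4829, -0.0385, 0.1182]
tool_rot: [-1.444, 1.038, 1.446]
contact_force: [0.3, 0.2, 1.4]
opening: 0.0387
```

Call:
move_arm:
  increments:
    - [[0, 0, 0, 0], [0, 0, 0, 0], [0, 0, 0, 0], [0, 0, 0, 0], [0, 0, 0, 0], [0, 0, 0, 0], [0, 0, 0, 0], [0, 0, 0, 0]]
  gripper: 1

```text
t: 13.03
tool_pos: [0.4841, -0.0387, 0.12]
tool_rot: [-1.448, 1.035, 1.443]
contact_force: [-0.7, -1.3, 6.2]
opening: 0.0149
```

Call:
move_arm:
  increments:
    - [[-0.04, 0, 0, 0], [-0.06, 0, 0, 0], [-0.08, 0, 0, 0], [-0.08, 0, 0, 0], [-0.08, 0, 0, 0], [-0.08, 0, 0, 0], [-0.08, 0, 0, 0], [-0.08, 0, 0, 0], [-0.08, 0, 0, 0], [0, 0, 0, 0], [0, 0, 0, 0]]

```text
t: 13.95
tool_pos: [0.4832, -0.0384, 0.2841]
tool_rot: [-1.447, 1.036, 1.444]
contact_force: [0.7, -0.5, -1.3]
opening: 0.0151
```

```bash
python3 -c "
from h import *
print(units([.4328,-.3085,.284]))"
```

```text
[ 0.     0.538 -0.959]
```

Call:
move_arm:
  increments:
    - [[0, 0.018, -0.033, 0], [0, 0.04, -0.071, 0], [0, 0.04, -0.071, 0], [0, 0.04, -0.071, 0], [0, 0.04, -0.071, 0], [0, 0.04, -0.071, 0], [0, 0.04, -0.071, 0], [0, 0.04, -0.071, 0], [0, 0.04, -0.071, 0], [0, 0.04, -0.071, 0], [0, 0.04, -0.071, 0], [0, 0.04, -0.071, 0], [0, 0.04, -0.071, 0], [0, 0.04, -0.071, 0], [0, 0, -0.003, 0], [0, 0, 0, 0], [0, 0, 0, 0], [0, 0, 0, 0]]

```text
t: 15.45
tool_pos: [0.4323, -0.3078, 0.2823]
tool_rot: [-1.445, 1.036, 1.448]
contact_force: [1.2, 0.6, -1.3]
opening: 0.0153
```

```bash
python3 -c "
from h import *
print(units([.4328,-.3085,.12]))
for c in ['scene','side']:
    im,T=cam(c); P=cloud(im,T)
    m=(im['depth']>0)&(np.hypot(P[...,0]-.433,P[...,1]+.308)<.05)
    for a in (.165,.19,.215): 
        p=P[m&(P[...,2]>a)&(P[...,2]<a+.025)]; print(c,a,len(p),circ(p,.0245))"
```

```text
[ 0.649 -0.001 -0.004]
scene 0.165 116 (array([ 0.4312, -0.3079]), np.float64(0.0007))
scene 0.19 169 (array([ 0.4313, -0.3078]), np.float64(0.0007))
scene 0.215 259 (array([ 0.4398, -0.3081]), np.float64(0.0049))
side 0.165 87 (array([ 0.4302, -0.3094]), np.float64(0.002))
side 0.19 112 (array([ 0.4299, -0.3097]), np.float64(0.002))
side 0.215 99 (array([ 0.4289, -0.3165]), np.float64(0.0056))
```

Call:
move_arm:
  increments:
    - [[0.06, 0, 0, 0], [0.08, 0, 0, 0], [0.08, 0, 0, 0], [0.08, 0, 0, 0], [0.08, 0, 0, 0], [0.08, 0, 0, 0], [0.08, 0, 0, 0], [0.04, 0, 0, 0], [0.024, 0, 0, 0], [0.016, 0, 0, 0], [0.01, 0, 0, 0], [0.008, 0, 0, 0], [0.006, 0, 0, 0], [0, 0, 0, 0], [0, 0, 0, 0]]

```text
t: 16.8
tool_pos: [0.4328, -0.3089, 0.1229]
tool_rot: [-1.447, 1.037, 1.445]
contact_force: [0.7, 0.1, -1.6]
opening: 0.0152
```

Call:
move_arm:
  increments:
    - [[0.006, 0, 0, 0], [0.005, 0, 0, 0], [0, 0, 0, 0], [0, 0, 0, 0]]

```text
t: 17.13
tool_pos: [0.4328, -0.3089, 0.12]
tool_rot: [-1.447, 1.037, 1.445]
contact_force: [-0.6, 0.1, 1.3]
opening: 0.0151
```

Call:
move_arm:
  increments:
    - [[0.004, 0, 0, 0], [0, 0, 0, 0], [0, 0, 0, 0]]

```text
t: 17.38
tool_pos: [0.4331, -0.3092, 0.12]
tool_rot: [-1.447, 1.037, 1.444]
contact_force: [-0.6, -0.1, 5.8]
opening: 0.0148
```

Call:
move_arm:
  increments:
    - [[0, 0, 0, 0], [0, 0, 0, 0], [0, 0, 0, 0], [0, 0, 0, 0], [0, 0, 0, 0], [0, 0, 0, 0], [0, 0, 0, 0]]
  gripper: 0.45

```text
t: 17.97
tool_pos: [0.4325, -0.3085, 0.1184]
tool_rot: [-1.446, 1.036, 1.446]
contact_force: [1.5, -0.1, 0.5]
opening: 0.0471
```

Call:
move_arm:
  increments:
    - [[-0.05, 0, 0, 0], [-0.08, 0, 0, 0], [-0.08, 0, 0, 0], [-0.08, 0, 0, 0], [-0.08, 0, 0, 0], [-0.08, 0, 0, 0], [-0.07, 0, 0, 0], [0, 0, 0, 0], [0, 0, 0, 0]]

```text
t: 18.72
tool_pos: [0.4331, -0.3091, 0.2504]
tool_rot: [-1.449, 1.037, 1.443]
contact_force: [0.6, 0.5, -1.1]
opening: 0.047
```

```bash
python3 - <<'E'
from h import *
print(units([.46,.24,.245]))
im,T=cam('wrist'); save(im,'w3.png'); P=cloud(im,T); ok=im['depth']>0
g=(.4328,-.3085)
p=P[ok&(np.hypot(P[...,0]-g[0],P[...,1]-g[1])<.03)]
q=p[(p[:,2]>.1)&(p[:,2]<.16)]; b=p[(p[:,2]>.02)&(p[:,2]<.06)]
print(q[:,2].max(),circ(q,.0075),circ(b,.0245))
im,T=cam('side'); save(im,'s3.png'); cv2.imwrite('pics/s3z.png',cv2.resize(cv2.imread('pics/s3.png')[100:320,250:430],None,fx=2.7,fy=2.7))
E
```

```text
[ 0.017 -0.807  2.046]
0.14461431101295621 (array([ 0.4323, -0.31  ]), np.float64(0.0024)) (array([ 0.4342, -0.3094]), np.float64(0.0031))
```

View pics/s3z.png

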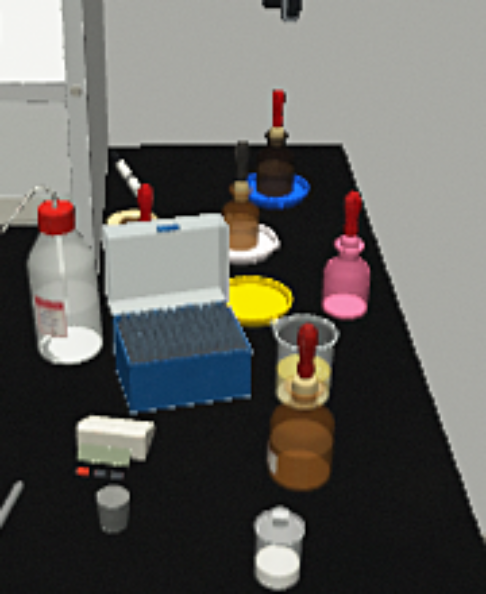

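Call:
move_arm:
  increments:
    - [[0, -0.041, 0.103, 0], [0, -0.041, 0.103, 0], [0, -0.041, 0.103, 0], [0, -0.041, 0.103, 0], [0, -0.041, 0.103, 0], [0, -0.041, 0.103, 0], [0, -0.041, 0.103, 0], [0, -0.041, 0.103, 0], [0, -0.041, 0.103, 0], [0, -0.041, 0.103, 0], [0, -0.041, 0.103, 0], [0, -0.041, 0.103, 0], [0, -0.041, 0.103, 0], [0, -0.041, 0.103, 0], [0, -0.041, 0.103, 0], [0, -0.041, 0.103, 0], [0, -0.041, 0.103, 0], [0, 0, 0, 0], [0, 0, 0, 0], [0, 0, 0, 0]]

```text
t: 20.48
tool_pos: [0.4564, 0.1616, 0.2471]
tool_rot: [-1.445, 1.039, 1.448]
contact_force: [-0.4, 0.3, 0.6]
opening: 0.0468
```

```bash
python3 - <<'E'
from h import *
im,T=cam('wrist'); save(im,'w4.png'); P=cloud(im,T); ok=im['depth']>0
g=(.46,.24)
p=P[ok&(np.hypot(P[...,0]-g[0],P[...,1]-g[1])<.03)]
q=p[(p[:,2]>.11)&(p[:,2]<.16)]; print(len(q),q[:,2].max(),circ(q,.0075))
print(units([.46,.24,.129]))
hsv=cv2.cvtColor(im['pixels'],cv2.COLOR_RGB2HSV); H,S,V=[hsv[...,i].astype(int) for i in range(3)]
m=(abs(H-29)<5)&(S>120)&ok&(np.hypot(P[...,0]-.482,P[...,1]+.035)<.06)
p=P[m]; print(len(p)); 
if len(p)>9: print(np.percentile(p,1,0).round(3),np.percentile(p,99,0).round(3),cv2.minEnclosingCircle(p[:,:2].astype(np.float32)))
im,T=cam('scene'); P=cloud(im,T); hsv=cv2.cvtColor(im['pixels'],cv2.COLOR_RGB2HSV); H,S,V=[hsv[...,i].astype(int) for i in range(3)]
p=P[(abs(H-29)<5)&(S>120)&(im['depth']>0)&(np.hypot(P[...,0]-.482,P[...,1]+.035)<.06)]; print(np.percentile(p,1,0).round(3),np.percentile(p,99,0).round(3))
E
```

```text
625 0.15423750785227708 (array([0.4608, 0.2395]), np.float64(0.0021))
[ 0.473 -0.115  0.294]
4215
[ 0.44  -0.077 -0.   ] [0.523 0.005 0.013] ((0.4833986461162567, -0.03875301778316498), 0.049804527312517166)
[ 0.441 -0.077 -0.   ] [0.524 0.006 0.015]
```

Yellow dish centre ≈ (0.482, -0.036). Amber teat at (0.4605, 0.2395).

Call:
move_arm:
  increments:
    - [[0, -0.04, 0.098, 0], [0, -0.04, 0.098, 0], [0, -0.035, 0.096, 0], [0, 0, 0, 0], [0, 0, 0, 0], [0, 0, 0, 0]]

```text
t: 21.08
tool_pos: [0.4609, 0.2393, 0.2483]
tool_rot: [-1.445, 1.038, 1.445]
contact_force: [-0.9, 0.0, 1.0]
opening: 0.0471
```

Call:
move_arm:
  increments:
    - [[0.08, 0, 0, 0], [0.08, 0, 0, 0], [0.08, 0, 0, 0], [0.08, 0, 0, 0], [0.07, 0, 0, 0], [0.05, 0, 0, 0], [0.02, 0, 0, 0], [0, 0, 0, 0], [0, 0, 0, 0]]

```text
t: 21.83
tool_pos: [0.4613, 0.24, 0.1342]
tool_rot: [-1.446, 1.036, 1.445]
contact_force: [0.4, 0.1, 0.5]
opening: 0.0473
```

Call:
move_arm:
  increments:
    - [[0.02, 0, 0, 0], [0, 0, 0, 0], [0, 0, 0, 0]]

```text
t: 22.08
tool_pos: [0.4611, 0.2404, 0.1291]
tool_rot: [-1.446, 1.036, 1.445]
contact_force: [0.1, -0.4, 0.3]
opening: 0.0469
```

Call:
move_arm:
  increments:
    - [[0, 0, 0, 0], [0, 0, 0, 0], [0, 0, 0, 0], [0, 0, 0, 0], [0, 0, 0, 0], [0, 0, 0, 0], [0, 0, 0, 0], [0, 0, 0, 0]]
  gripper: 1

```text
t: 22.75
tool_pos: [0.4611, 0.2404, 0.129]
tool_rot: [-1.446, 1.036, 1.445]
contact_force: [0.1, -0.4, 3.3]
opening: 0.0151
```

Call:
move_arm:
  increments:
    - [[-0.04, 0, 0, 0], [-0.06, 0, 0, 0], [-0.08, 0, 0, 0], [-0.08, 0, 0, 0], [-0.08, 0, 0, 0], [-0.08, 0, 0, 0], [-0.08, 0, 0, 0], [-0.08, 0, 0, 0], [-0.08, 0, 0, 0], [-0.04, 0, 0, 0], [0, 0, 0, 0], [0, 0, 0, 0]]

```text
t: 23.75
tool_pos: [0.4607, 0.2403, 0.3033]
tool_rot: [-1.446, 1.036, 1.446]
contact_force: [0.5, 0.1, -1.3]
opening: 0.0146
```

```bash
python3 -c "
from h import *
print(units([.482,-.036,.304]))"
```

```text
[-0.003  0.274 -1.074]
```

Call:
move_arm:
  increments:
    - [[0, 0.01, -0.037, 0], [0, 0.018, -0.072, 0], [0, 0.018, -0.072, 0], [0, 0.018, -0.072, 0], [0, 0.018, -0.072, 0], [0, 0.018, -0.072, 0], [0, 0.018, -0.072, 0], [0, 0.018, -0.072, 0], [0, 0.018, -0.072, 0], [0, 0.018, -0.072, 0], [0, 0.018, -0.072, 0], [0, 0.018, -0.072, 0], [0, 0.018, -0.072, 0], [0, 0.018, -0.072, 0], [0, 0.018, -0.072, 0], [0, 0.012, -0.029, 0], [0, 0, 0, 0], [0, 0, 0, 0], [0, 0, 0, 0]]

```text
t: 25.33
tool_pos: [0.4818, -0.0354, 0.3029]
tool_rot: [-1.445, 1.036, 1.447]
contact_force: [-0.1, 0.3, -2.1]
opening: 0.015
```

```bash
python3 -c "
from h import *
print(units([.482,-.036,.133]))
for c in ['scene','side']:
    im,T=cam(c); P=cloud(im,T)
    m=(im['depth']>0)&(np.hypot(P[...,0]-.482,P[...,1]+.036)<.05)
    for a in (.175,.2,.225): 
        p=P[m&(P[...,2]>a)&(P[...,2]<a+.025)]; print(c,a,len(p),circ(p,.028))"
```

```text
[ 0.68  -0.    -0.003]
scene 0.175 132 (array([ 0.4813, -0.0351]), np.float64(0.0008))
scene 0.2 155 (array([ 0.4811, -0.0353]), np.float64(0.0009))
scene 0.225 296 (array([ 0.4873, -0.0325]), np.float64(0.0059))
side 0.175 163 (array([ 0.4802, -0.0369]), np.float64(0.0015))
side 0.2 179 (array([ 0.48  , -0.0362]), np.float64(0.0016))
side 0.225 211 (array([ 0.4796, -0.0411]), np.float64(0.0056))
```

Upright and centred; lower to TCP ≈ 0.135, then feel.

Call:
move_arm:
  increments:
    - [[0.06, 0, 0, 0], [0.08, 0, 0, 0], [0.08, 0, 0, 0], [0.08, 0, 0, 0], [0.08, 0, 0, 0], [0.08, 0, 0, 0], [0.08, 0, 0, 0], [0.06, 0, 0, 0], [0.03, 0, 0, 0], [0.02, 0, 0, 0], [0.012, 0, 0, 0], [0.006, 0, 0, 0], [0, 0, 0, 0], [0, 0, 0, 0]]

```text
t: 26.6
tool_pos: [0.4828, -0.0361, 0.1376]
tool_rot: [-1.447, 1.036, 1.444]
contact_force: [-0.6, 0.2, -1.1]
opening: 0.0153
```

Call:
move_arm:
  increments:
    - [[0.006, 0, 0, 0], [0.005, 0, 0, 0], [0, 0, 0, 0], [0, 0, 0, 0]]

```text
t: 26.93
tool_pos: [0.4821, -0.036, 0.1338]
tool_rot: [-1.446, 1.036, 1.446]
contact_force: [0.8, 0.1, -2.2]
opening: 0.0151
```

Call:
move_arm:
  increments:
    - [[0.005, 0, 0, 0], [0, 0, 0, 0], [0, 0, 0, 0]]

```text
t: 27.18
tool_pos: [0.4825, -0.0361, 0.133]
tool_rot: [-1.446, 1.036, 1.445]
contact_force: [0.6, -0.5, 1.6]
opening: 0.015
```

Call:
move_arm:
  increments:
    - [[0.004, 0, 0, 0], [0, 0, 0, 0], [0, 0, 0, 0]]

```text
t: 27.43
tool_pos: [0.483, -0.0362, 0.133]
tool_rot: [-1.447, 1.036, 1.444]
contact_force: [-0.9, -0.2, 5.4]
opening: 0.0155
```

Call:
move_arm:
  increments:
    - [[0, 0, 0, 0], [0, 0, 0, 0], [0, 0, 0, 0], [0, 0, 0, 0], [0, 0, 0, 0], [0, 0, 0, 0], [0, 0, 0, 0]]
  gripper: 0.5

```text
t: 28.02
tool_pos: [0.4821, -0.036, 0.1314]
tool_rot: [-1.446, 1.037, 1.446]
contact_force: [-0.2, 0.0, 0.3]
opening: 0.043
```

Call:
move_arm:
  increments:
    - [[-0.05, 0, 0, 0], [-0.08, 0, 0, 0], [-0.08, 0, 0, 0], [-0.08, 0, 0, 0], [-0.08, 0, 0, 0], [-0.08, 0, 0, 0], [-0.07, 0, 0, 0], [-0.06, 0, 0, 0], [0, 0, 0, 0], [0, 0, 0, 0], [0, 0, 0, 0]]

```text
t: 28.93
tool_pos: [0.4818, -0.0359, 0.2759]
tool_rot: [-1.445, 1.037, 1.447]
contact_force: [0.5, 0.1, 0.6]
opening: 0.043
```

```bash
python3 - <<'E'
from h import *
im,T=cam('wrist'); save(im,'w5.png'); P=cloud(im,T); ok=im['depth']>0
for n,g,h,r in [('amber',(.482,-.036),.157,.028),('tan',(.4855,-.168),.137,.0225),('dark',(.4328,-.3085),.143,.0245)]:
    p=P[ok&(np.hypot(P[...,0]-g[0],P[...,1]-g[1])<.035)]
    q=p[(p[:,2]>h-.04)&(p[:,2]<h+.01)]; b=p[(p[:,2]>.02)&(p[:,2]<.06)]
    if len(q)>5: print(n,q[:,2].max().round(4),circ(q,.0075),circ(b,r))
im,T=cam('side'); save(im,'s5.png'); cv2.imwrite('pics/s5z.png',cv2.resize(cv2.imread('pics/s5.png')[100:320,230:430],None,fx=2.7,fy=2.7))
E
```

```text
amber 0.1577 (array([ 0.4826, -0.037 ]), np.float64(0.0024)) (array([ 0.4825, -0.0369]), np.float64(0.0002))
tan 0.1382 (array([ 0.4859, -0.168 ]), np.float64(0.0022)) (array([ 0.4878, -0.1703]), np.float64(0.0039))
dark 0.1389 (array([ 0.4317, -0.31  ]), np.float64(0.0011)) (array([ 0.4321, -0.3114]), np.float64(0.0027))
```

View pics/w5.png

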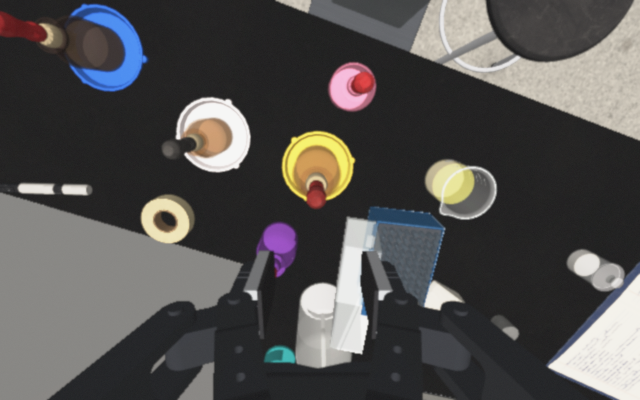

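View pics/s5z.png

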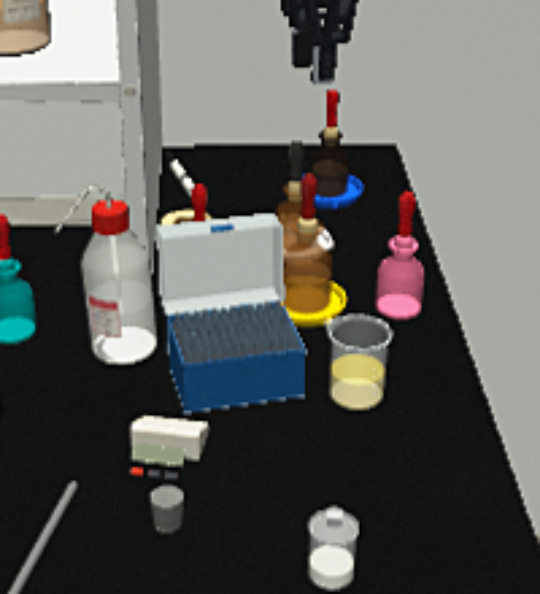

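```bash
python3 -c "
from h import *
print(ctrl.finish_job())"
```

```text
the job is handed in; nothing more can be done
None
```

All three dropper bottles are standing upright in their own dishes, and the job is handed in after about 29 s of robot time. I moved tan to white first, then dark from yellow to blue, then amber to yellow, each lifted by its teat.

**Last checks (gripper open and clear):**
- **Centring:** each bottle's axis was within about 3 mm of its dish centre.
- **Standing flat:** the amber and tan tops were at 0.158 m and 0.138 m, matching bottles flat on the dish floors.
- **Dark bottle:** the final wrist picture cut off its teat and so read 0.139 m. The close look after placing it gave 0.145 m, about 2 mm above nominal, and the side view shows it upright in the blue dish.
- **Other objects:** I never touched the beaker, weighing bottle, tape or the coloured look-alikes, and in the pictures they stand where they were.
- **Forces:** readings at the end of each move stayed under 7 N.

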